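Weigh a rough stone under the draught shield

ROBOT

A 6-joint arm with a two-finger parallel gripper is mounted at the origin on a cart in front of the work surface, level with it; the furniture and walls round the work are solid. World frame = base frame: x ahead of the robot, y to its left, z up, the work surface at z = 0. Lengths are in m, angles in rad, forces in N, time in s.
With the tool pointing down it reaches from about 0.4 to 0.825 m from the base axis. Payload 7 kg.
Tool frame: the origin (TCP) lies at the very end of the fingers, on their centre line; the grasp point (between the pads) lies 19 mm behind it; z points along the fingers, y is the line along which they close (so a half turn about z gives the same grasp; the last joint's range is limited). The gripper opens to 88 mm and grips with 3 to 60 N. Pads are 19 mm wide; open, the fingers measure 130 mm over their backs; the gripper's body (78 mm by 193 mm) begins 47 mm behind the grasp point.
Start: joints at [1.4, 0.359, 0.012, 0, -1.224, -0.288], TCP at [0.299, 0.605, 0.227] pointing down, gripper open.
Joint ranges: [-3.07, 3.07], [-1.43, 2.12], [-1.02, 1.25], [-3.03, 1.67], [-3.05, -0], [-3.03, 3.03]. Speed limits (rad/s): [2.39, 2.39, 3.01, 3.14, 3.14, 3.14].

INTERFACE

Orientations are given as [roll, pitch, yaw] about the fixed x, y, z axes, in that order (R = Rz(yaw) Ry(pitch) Rx(roll)).
In Python, from station import arm gives the robot as it stands. The module is installed in compiled form; this text tells all that it offers.
- The arm moves only by the shell command python3 -m crank 'ROWS' [FORCE]. ROWS is JSON, a list of rows, each an object of numbers: "dx", "dy", "dz": the shift along the world's x, y, z in m; "twist": the turn about the world's z in degrees; "grip": the opening, from -1 (shut) to 1 (fully open). A call has exactly 5 rows; each row is the pose to reach, as a shift and turn from the pose commanded when the call began; what a row does not reach only later rows make up. A row lasts 1/12 s, in which the tool goes at most 41.7 mm and 7.16 degrees, less where a joint would pass 70% of its speed; a pose out of reach is approached as far as the arm can. A call with a gripper value outside its range is refused whole. The fingers move at their own pace and stop on an object; FORCE is the grip in N (left out, the last holds). Time passes only in rows, so rows that repeat a pose let the fingers close, or fill a call up. It gives the time, the measured TCP pose, the force, the opening and the grip force at its end, in the units of the state.
- arm.get_state(): the state, without advancing time (a new reading comes with each control period).
- arm.grab_frame(name): name is "scene" or "top" or "wrist"; returns the picture (420x560x3 uint8, red, green, blue); there is no depth.
- arm.get_calibration(name): a dict with "fx", "fy", "cx", "cy" (pixels), "cam_to_world" (4x4, takes a point from camera to world coordinates); the wrist camera has in their place "tool_from_camera" (4x4, takes a point from camera to tool coordinates, whose origin is the TCP and whose axes are the flange's). Camera axes: x right, y down, z forward; pixel columns grow to the right and rows downward; lengths in m; the calibration is good to about 2 mm. The wrist camera is an equidistant fisheye: a pixel r from the principal point sees the ray r / f radians off the axis. A picture is of the moment at which its call begins: read the wrist's pose just before it. get_calibration takes no time and is no camera call.
- arm.job_done(): hands the job in; it is judged then, once.
The state is a dict: "t": time; "q": joint angles; "qd": joint speeds; "joint_efforts": joint torques, N m; "eef_pos": TCP position; "ee_rot": TCP orientation; "force": force on the tool from outside, world axes, zero at the start; "moment": the same for the moment, N m; "width": finger opening in m; "gripper_force": force on a finger pad.
Only numpy, scipy, OpenCV 4.12 (cv2) and the standard library are available. Lean on these libraries where they do the work, as an engineer would, in place of code of your own. Each camera call takes 0.05 s, during which the arm holds its last target. There are 200 camera calls.

TASK

Put the rough stone on the balance for weighing: slide the flush top glass of its draught shield fully back, set the stone down gently on the middle of the pan, and slide the glass fully shut over it again. The glass has no handle and drags in felt channels, so move it by pressing shut fingertips flat on it, firmly enough that they do not skid but never loading it with more than 18 N. Do not strike or bear down on the pan, and leave the things round about where they lie.

Things in the scene. Friction and masses are not known exactly. Their poses are not given: they have to be found in the camera images.
- balance: White carat balance, fixed, 320 x 142 mm, 86 mm high; origin on the bench under the pan's middle; +x to its rear, +y its left, z up. Front to rear: sloping display foot (under 36 mm high), weighing chamber with glass walls (126 mm along x, 131 mm along y inside), white tower 128 mm long. The chamber's top opening is 124 x 118 mm.
- glass_middle (a point): Middle of the upper face of the sliding top glass, 84 mm above the bench: clear pane 124 x 124 mm, thin metal trim front and rear, side rail lips (118 mm apart) 2.5 mm above it. No handle or gap to hook. Its felt bed gives 0.5 mm per 10 N and drags 5.5 N either way: fingertips (friction about 1) must keep over 6 N, better 8 to 12 N, on it as it moves. Its load is press and drag together.
- top_glass (a joint): How far the top glass is slid back along the balance's +x, in m: 0 fully shut against the front bar, 0.126 fully open over the tower, where a rear bar stops it. Starts within 5 mm of shut. It stays where it is left.
- pan_middle (a point): Middle of the upper face of the round steel pan, 74 mm across, 39 mm above the bench, 40 mm below the glass, in the middle of the chamber. It is sprung: it sinks 1 mm per 2 N, at most 4 mm, and must never bear more than 8 N.
- stone_middle (a point): Centre (half-way up) of the rough brown stone, 34 mm along its x, 45 mm along its y, 28 mm high, about 80 g, on the bench to the left of the balance; its underside lies 14 mm below this point, z up. Grasp it across its x. (The larger agate far to the left is not it.)

How it is judged:
By the outcome, as a careful person would: the job done as asked, in the order asked, and still so for the second after the job is handed in, with the robot touching nothing.
It also fails if it takes over 72 s, if anything falls off the work surface, if the arm or the gripper's body presses on something with over 40 N, if the wrist force passes 120 N, or if a joint passes its speed limit or range.

## Working session

There is one attempt and no reset: what is moved stays moved. The work goes in short steps, Python scripts to look and compute and a shell command to move; the robot and the scene stay as the last step left them, time stands still between calls to the robot, and variables do not carry over. Pictures are saved under pics/ and viewed, at most 13 in all, crops included, and the job is handed in when it is done.

```bash
mkdir -p pics
python3 - <<'E'
from station import arm
import cv2,numpy as np
s=arm.get_state();print({k:np.round(v,3) for k,v in s.items()})
for n in("top","scene"):
    c=arm.get_calibration(n);print(n,c["fx"],c["fy"],c["cx"],c["cy"],np.round(c["cam_to_world"],4).tolist())
    cv2.imwrite(f"pics/{n}0.png",arm.grab_frame(n)[:,:,::-1])
c=arm.get_calibration("wrist");print({k:np.round(v,4).tolist() for k,v in c.items()})
E
```

```text
{'t': np.float64(0.0), 'q': array([ 1.4  ,  0.359,  0.011, -0.   , -1.224, -0.288]), 'qd': array([ 0.   ,  0.   , -0.002,  0.   , -0.   , -0.001]), 'joint_efforts': array([ 2.0000e-03, -5.8272e+01,  2.9305e+01,  6.9970e+00,  7.0000e-03,
       -0.0000e+00]), 'eef_pos': array([0.299, 0.605, 0.226]), 'ee_rot': array([ 3.14 , -0.   , -0.459]), 'force': array([0.671, 0.307, 0.089]), 'moment': array([ 0.041,  0.012, -0.007]), 'gripper_force': np.float64(0.0), 'width': np.float64(0.087)}
top 430.1215372207574 430.1215372207574 285.0005290046236 211.67620311836262 [[0.0212, -0.9928, 0.118, 0.3774], [-0.9998, -0.0208, 0.0043, 0.1027], [-0.0018, -0.1181, -0.993, 0.9434], [0.0, 0.0, 0.0, 1.0]]
scene 459.9496613487755 459.9496613487755 275.0342348808729 209.7333163599137 [[0.5232, -0.5878, 0.617, -0.0657], [-0.8521, -0.3486, 0.3904, -0.2133], [-0.0144, -0.73, -0.6832, 0.679], [0.0, 0.0, 0.0, 1.0]]
{'fx': 325.1923, 'fy': 325.1923, 'cx': 279.6806, 'cy': 208.7309, 'tool_from_camera': [[0.0008, -0.9508, -0.3099, 0.0846], [1.0, 0.0006, 0.0009, -0.0012], [-0.0007, -0.3099, 0.9508, -0.1581], [0.0, 0.0, 0.0, 1.0]]}
```

View pics/top0.png

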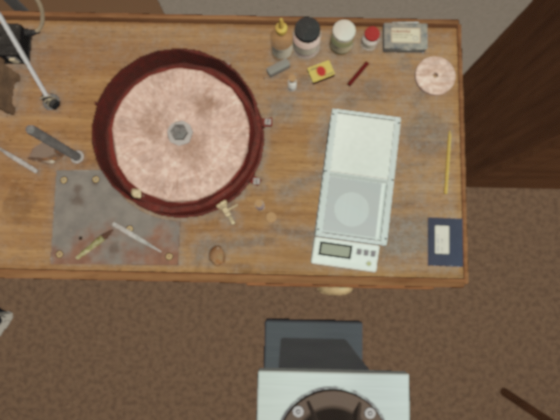

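View pics/scene0.png

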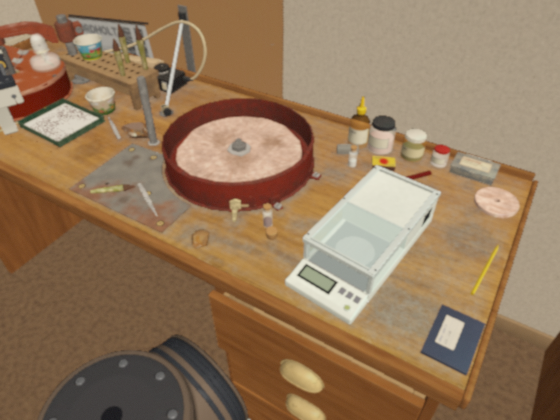

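Top view: balance at about (355,190), its front (display) at (345,252); the stone is the brown lump at (217,256), seen at (201,239) in the scene view. I'll enlarge both.

```bash
cat > h.py <<'E'
import numpy as np,cv2
from station import arm
def ray(n,u,v):
    c=arm.get_calibration(n);T=np.array(c["cam_to_world"])
    d=T[:3,:3]@[(u-c["cx"])/c["fx"],(v-c["cy"])/c["fy"],1];return T[:3,3],d
def plane(n,u,v,z):
    o,d=ray(n,u,v);return (o+d*(z-o[2])/d[2])
def proj(n,P):
    c=arm.get_calibration(n);T=np.linalg.inv(np.array(c["cam_to_world"]));p=T[:3,:3]@P+T[:3,3]
    return c["fx"]*p[0]/p[2]+c["cx"],c["fy"]*p[1]/p[2]+c["cy"]
E
python3 - <<'E'
import cv2,numpy as np
a=cv2.imread("pics/top0.png")
b=a[100:275,195:405]  # 175x210
b=cv2.resize(b,None,fx=3.4,fy=3.4,interpolation=cv2.INTER_CUBIC)
cv2.imwrite("pics/crop1.png",b);print(b.shape)
E
```

```text
(595, 714, 3)
```

View pics/crop1.png

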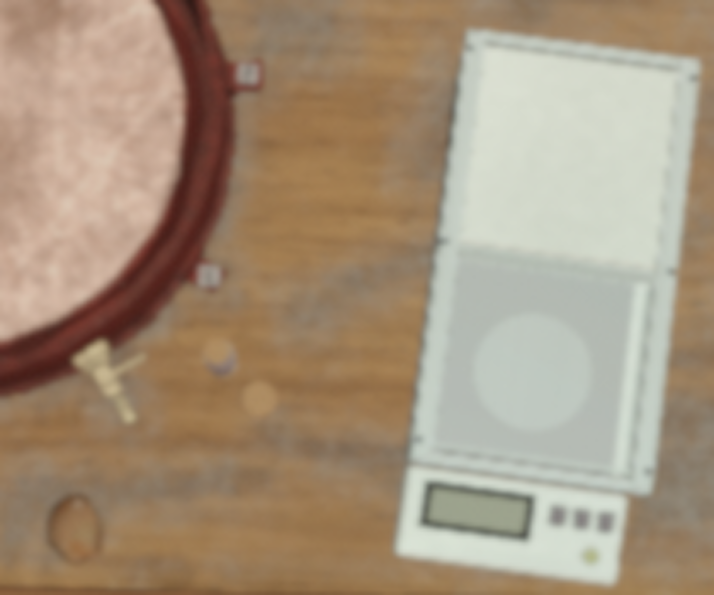

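The crop shows the frame corners at (470,30), (700,62), (650,493) and (410,460), the pan at (532,372) and the stone at (75,528), with its long axis near the image vertical.

Run:
```python
from h import *
f=lambda x,y,z:plane("top",x/3.4+195,y/3.4+100,z)
rl,rr,fr,fl=[f(*p,.086) for p in((470,30),(700,62),(650,493),(410,460))]
for n,p in zip("rl rr fr fl".split(),(rl,rr,fr,fl)):print(n,p.round(4))
print("len",np.linalg.norm(rl-fl),np.linalg.norm(rr-fr),"w",np.linalg.norm(rl-rr),np.linalg.norm(fl-fr))
for a,b in((fl,rl),(fr,rr),(rr,rl),(fr,fl)): d=b-a;print(np.degrees(np.arctan2(d[1],d[0])))
d=f(396,553,.02);e=f(614,583,.015);print("foot",d,e)
print("pan",f(532,372,.039))
x=((rl-fl)+(rr-fr))[:2];x/=np.linalg.norm(x);y=np.array([-x[1],x[0]])
mid=(rl+rr+fl+fr)[:2]/4;rear=(rl+rr)[:2]/2
print("axis",x,"ctr at pan from rear", rear-x*(128+63)*1e-3, "lateral of pan vs mid",(f(532,372,.039)[:2]-mid)@y)
im=cv2.imread("pics/top0.png");print("stone",f(75,528,.014))
# stone contour
h=im[240:272,200:235].astype(int)
hsv=cv2.cvtColor(im,cv2.COLOR_BGR2HSV)[240:272,200:235]
print(hsv[::2,::2,2]);print(hsv[::2,::2,1])
# triangulate stone w scene (201,239)
o1,d1=ray("top",75/3.4+195,528/3.4+100);o2,d2=ray("scene",201,239)
A=np.stack([d1,-d2],1);t=np.linalg.lstsq(A,o2-o1,rcond=None)[0];print(o1+t[0]*d1,o2+t[1]*d2)
```

```text
rl [0.6953 0.0114 0.086 ]
rr [ 0.6781 -0.1281  0.086 ]
fr [ 0.4168 -0.0961  0.086 ]
fl [0.4332 0.0445 0.086 ]
len 0.2642449573650213 0.26322791440091736 w 0.14049911896159034 0.1415018997400644
-7.196351472598328
-6.979449992170488
82.95261354003067
83.36414300597042
foot [0.3789333  0.04799799 0.02      ] [ 0.36311524 -0.08957257  0.015     ]
pan [ 0.49267409 -0.03402246  0.039     ]
axis [ 0.99235757 -0.12339554] ctr at pan from rear [ 0.4971671  -0.03479807] lateral of pan vs mid 0.00021527312898074035
stone [0.39034686 0.2508554  0.014     ]
[[144 142 145 142 139 141 142 144 144 144 141 138 139 146 148 146 142 141]
 [142 138 142 139 136 138 136 136 138 140 139 136 137 140 140 139 138 140]
 [140 138 139 137 136 135 133 130 131 132 138 138 136 138 137 137 136 137]
 [138 136 136 135 134 135 125 113 118 123 124 136 140 139 138 139 139 140]
 [140 138 138 138 136 123 107 118 135 145 134 135 140 141 143 146 147 147]
 [139 139 139 139 133 111 116 131 142 146 146 137 136 142 149 153 154 153]
 [138 140 141 143 131 114 128 140 148 150 151 145 136 145 153 158 157 155]
 [141 142 145 148 131 1
[... 1223 characters left out ...]
 114 107  95  93  99 103 104]
 [ 66  71  83  83  86 117 120 118 113 110 108 113 113 103 104 107 111 113]
 [ 71  75  81  84  86 114 118 117 119 114 108 111 115  95  97 106 117 118]
 [ 86  86  87  89  90 104 114 116 134 132 118 117 118 102 101 114 119 119]
 [ 94  89  87  86  87  84 102 118 130 138 133 126 119 111 114 118 119 120]
 [100  91  84  84  84  81  91 111 120 122 123 116 112 114 116 119 114 112]
 [108 103  97  97  97  94  93 103 116 119 117 117 113 114 114 114 108 106]
 [119 116 112 112 113 110 109 112 117 117 118 119 119 116 113 111 108 102]
 [124 121 121 122 123 125 125 123 123 123 123 122 122 118 114 118 116 107]]
[0.39040958 0.25157215 0.00950274] [0.39019242 0.25184272 0.00954283]
```

```bash
python3 -m crank '[{"dx":0.01,"dy":-0.035,"twist":4},{"dx":0.02,"dy":-0.07,"twist":8},{"dx":0.03,"dy":-0.105,"twist":12},{"dx":0.04,"dy":-0.14,"twist":16},{"dx":0.05,"dy":-0.175,"twist":19.3}]'
python3 -m crank '[{"dx":0.01,"dy":-0.036,"grip":-1},{"dx":0.02,"dy":-0.072,"grip":-1},{"dx":0.03,"dy":-0.108,"grip":-1},{"dx":0.04,"dy":-0.144,"grip":-1},{"dx":0.04,"dy":-0.18,"grip":-1}]'
python3 -m crank '[{"grip":-1},{"grip":-1},{"grip":-1},{"grip":-1},{"grip":-1}]'
python3 - <<'E'
from h import *
s=arm.get_state();print(np.round(s["eef_pos"],4),np.round(s["ee_rot"],4),s["width"])
cv2.imwrite("pics/w1.png",arm.grab_frame("wrist")[:,:,::-1])
E
```

```text
[0.2988 0.6048 0.2257] [ 3.1401e+00 -1.0000e-04 -4.5890e-01] 0.08777600813259191invalid input at $[0]: expected keys dx, dy, dz, twist, grip
invalid input at $[0]: expected keys dx, dy, dz, twist, grip
invalid input at $[0]: expected keys dx, dy, dz, twist, grip
```

View pics/w1.png

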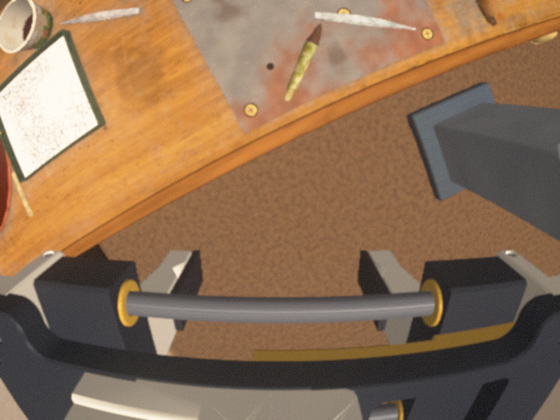

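The rows need all five keys, so the arm has not moved. The picture shows only the bench's front-left corner, with the stone at the upper right edge near (487,10). I'll repeat the moves with full rows.

```bash
python3 -m crank '[{"dx":0.01,"dy":-0.035,"dz":0,"twist":4,"grip":1},{"dx":0.02,"dy":-0.07,"dz":0,"twist":8,"grip":1},{"dx":0.03,"dy":-0.105,"dz":0,"twist":12,"grip":1},{"dx":0.04,"dy":-0.14,"dz":0,"twist":16,"grip":1},{"dx":0.05,"dy":-0.175,"dz":0,"twist":19.3,"grip":1}]'
python3 -m crank '[{"dx":0.01,"dy":-0.036,"dz":0,"twist":0,"grip":-1},{"dx":0.02,"dy":-0.072,"dz":0,"twist":0,"grip":-1},{"dx":0.03,"dy":-0.108,"dz":0,"twist":0,"grip":-1},{"dx":0.04,"dy":-0.144,"dz":0,"twist":0,"grip":-1},{"dx":0.04,"dy":-0.18,"dz":0,"twist":0,"grip":-1}]'
python3 -m crank '[{"dx":0,"dy":0,"dz":0,"twist":0,"grip":-1},{"dx":0,"dy":0,"dz":0,"twist":0,"grip":-1},{"dx":0,"dy":0,"dz":0,"twist":0,"grip":-1},{"dx":0,"dy":0,"dz":0,"twist":0,"grip":-1},{"dx":0,"dy":0,"dz":0,"twist":0,"grip":-1}]'
python3 - <<'E'
from h import *
s=arm.get_state();print(np.round(s["eef_pos"],4),np.round(s["ee_rot"],4),s["width"])
cv2.imwrite("pics/w2.png",arm.grab_frame("wrist")[:,:,::-1])
E
```

```text
t: 0.57
eef_pos: [0.349, 0.4283, 0.2262]
ee_rot: [3.141, 0.0, -0.118]
force: [1.2, 0.0, 0.4]
width: 0.0878
gripper_force: 0.0
t: 0.98
eef_pos: [0.3896, 0.2484, 0.2264]
ee_rot: [3.141, -0.0, -0.122]
force: [0.6, -0.3, -0.5]
width: 0.0599
gripper_force: 0.0
t: 1.4
eef_pos: [0.3889, 0.251, 0.2264]
ee_rot: [3.141, 0.0, -0.121]
force: [0.2, 0.0, 0.8]
width: 0.0266
gripper_force: 0.0
[0.3889 0.251  0.2264] [ 3.1413e+00  2.0000e-04 -1.2100e-01] 0.02663746188845605
```

View pics/w2.png

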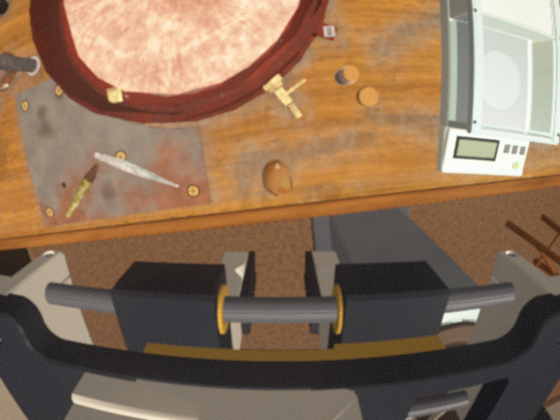

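The stone is seen at about (278,178), roughly 28x36 px, with its long axis near the image vertical. I'll segment it and cast the outline onto the bench.

```bash
cat >> h.py <<'E'
def Rt(s):
    r,p,y=s["ee_rot"]
    from scipy.spatial.transform import Rotation as R
    return R.from_euler("xyz",[r,p,y]).as_matrix()
def wplane(s,uv,z):
    c=arm.get_calibration("wrist");uv=np.atleast_2d(uv).astype(float)
    x=(uv-[c["cx"],c["cy"]])/c["fx"];r=np.linalg.norm(x,axis=1,keepdims=True)
    d=np.hstack([x/np.maximum(r,1e-9)*np.sin(r),np.cos(r)])
    T=np.array(c["tool_from_camera"]);R=Rt(s);o=R@T[:3,3]+s["eef_pos"];d=d@(R@T[:3,:3]).T
    return o+d*((z-o[2])/d[:,2])[:,None]
E
python3 - <<'E'
from h import *
s=arm.get_state();im=cv2.imread("pics/w2.png")
m=np.zeros(im.shape[:2],np.uint8);cv2.grabCut(im,m,(258,154,40,46),np.zeros((1,65)),np.zeros((1,65)),6,cv2.GC_INIT_WITH_RECT)
b=((m==1)|(m==3)).astype(np.uint8)
cs,_=cv2.findContours(b,cv2.RETR_EXTERNAL,cv2.CHAIN_APPROX_NONE);c=max(cs,key=cv2.contourArea)[:,0]
print(cv2.boundingRect(c))
for z in(0,.012,):
    P=wplane(s,c,z)[:,:2];rc=cv2.minAreaRect((P*1000).astype(np.float32));el=cv2.fitEllipse((P*1000).astype(np.float32));print(z,rc,el)
v=cv2.drawContours(im.copy(),[c],-1,(0,255,0),1)[130:220,230:330];cv2.imwrite("pics/w2c.png",cv2.resize(v,None,fx=5,fy=5,interpolation=cv2.INTER_CUBIC))
E
```

```text
Traceback (most recent call last):
ValueError: max() iterable argument is empty
```

Run:
```python
from h import *
im=cv2.imread("pics/w2.png")
v=cv2.resize(im[150:210,238:318],None,fx=8,fy=8,interpolation=cv2.INTER_CUBIC);cv2.imwrite("pics/w2c.png",v)
```

```text
(no output)
```

View pics/w2c.png

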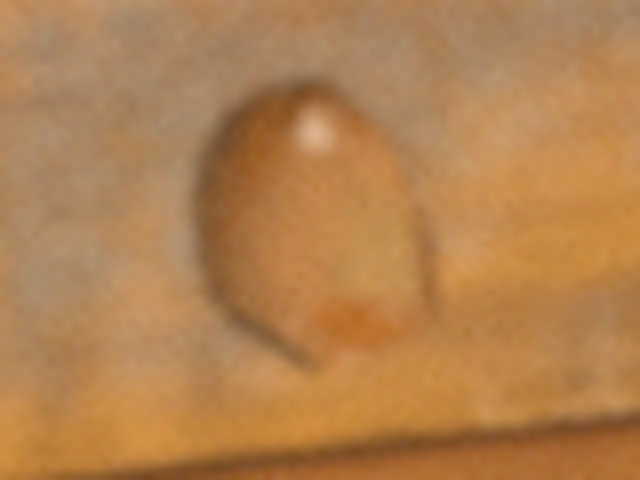

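The crop outlines the stone: top (310,78), left (197,200), lower left (315,370), right (435,300), with the long axis tilted a little clockwise.

Run:
```python
from h import *
s=arm.get_state()
c=np.array([(310,78),(240,108),(208,150),(197,200),(202,250),(215,290),(250,333),(315,368),(370,362),(410,345),(437,305),(430,250),(418,200),(395,145),(355,95)])/8+[238,150]-.5
for z in(0,.014):
    P=wplane(s,c,z)[:,:2];print(z,cv2.fitEllipse((P*1000).astype(np.float32)),cv2.minAreaRect((P*1000).astype(np.float32)))
t=np.array([(75+27*np.cos(a),528+35*np.sin(a)) for a in(0,1.57,3.14,4.71)])
print("state",s["eef_pos"])
# pan seen from wrist: no
```

```text
0 ((387.5909729003906, 255.119140625), (34.466854095458984, 46.82456588745117), 102.1053237915039) ((387.1826171875, 255.9008331298828), (44.18215560913086, 33.80644607543945), 15.69660758972168)
0.014 ((390.71649169921875, 254.64117431640625), (33.211368560791016, 45.11891555786133), 102.10529327392578) ((390.32305908203125, 255.3944091796875), (42.57279968261719, 32.574981689453125), 15.696488380432129)
state [0.38885754 0.2510124  0.22631137]
```

```bash
python3 -m crank '[{"dx":0.012,"dy":-0.034,"dz":0,"twist":0,"grip":-1},{"dx":0.024,"dy":-0.068,"dz":0,"twist":0,"grip":-1},{"dx":0.036,"dy":-0.102,"dz":0,"twist":0,"grip":-1},{"dx":0.048,"dy":-0.136,"dz":0,"twist":0,"grip":-1},{"dx":0.06,"dy":-0.170,"dz":0,"twist":0,"grip":-1}]' 20 | head -3
python3 -m crank '[{"dx":0.011,"dy":-0.03,"dz":-0.01,"twist":0,"grip":-1},{"dx":0.022,"dy":-0.06,"dz":-0.03,"twist":0,"grip":-1},{"dx":0.033,"dy":-0.09,"dz":-0.05,"twist":0,"grip":-1},{"dx":0.044,"dy":-0.115,"dz":-0.07,"twist":0,"grip":-1},{"dx":0.044,"dy":-0.115,"dz":-0.08,"twist":0,"grip":-1}]'
python3 -m crank '[{"dx":0,"dy":0,"dz":-0.02,"twist":0,"grip":-1},{"dx":0,"dy":0,"dz":-0.04,"twist":0,"grip":-1},{"dx":0,"dy":0,"dz":-0.045,"twist":0,"grip":-1},{"dx":0,"dy":0,"dz":-0.045,"twist":0,"grip":-1},{"dx":0,"dy":0,"dz":-0.045,"twist":0,"grip":-1}]'
python3 - <<'E'
from h import *
s=arm.get_state();print(np.round(s["eef_pos"],4),np.round(s["ee_rot"],4),s["width"],s["force"])
cv2.imwrite("pics/w3.png",arm.grab_frame("wrist")[:,:,::-1])
E
```

```text
t: 1.87
eef_pos: [0.4493, 0.0794, 0.2265]
ee_rot: [3.142, 0.0, -0.12]
t: 2.28
eef_pos: [0.4932, -0.0377, 0.1438]
ee_rot: [3.14, 0.003, -0.124]
force: [-0.0, 0.2, 1.3]
width: 0.0004
gripper_force: 0.0
t: 2.7
eef_pos: [0.4934, -0.0343, 0.102]
ee_rot: [3.141, 0.0, -0.121]
force: [0.4, 0.5, 0.2]
width: 0.0008
gripper_force: 0.0
[ 0.4934 -0.0343  0.102 ] [ 3.1412e+00  1.0000e-04 -1.2070e-01] 0.0008455849895655776 [0.41306759 0.52315512 0.20343779]
```

View pics/w3.png

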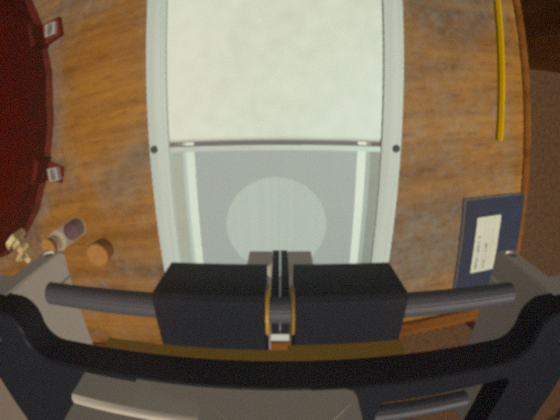

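The fingers are above the glass. Rails are at columns 168 and 382, the rear trim is near row 147, and the pan centre is near (276,221). I'll confirm from this view, then press down in small steps.

```bash
python3 - <<'E'
from h import *
s=arm.get_state()
print("pan",wplane(s,[(276,221)],.039)); P=wplane(s,[(168,140),(382,140),(168,30),(384,30),(175,148),(380,148)],.084);print(P.round(4))
for i,j in((0,2),(1,3)):d=P[j]-P[i];print(np.degrees(np.arctan2(d[1],d[0])))
E
python3 -m crank '[{"dx":0,"dy":0,"dz":-0.006,"twist":0,"grip":-1},{"dx":0,"dy":0,"dz":-0.011,"twist":0,"grip":-1},{"dx":0,"dy":0,"dz":-0.015,"twist":0,"grip":-1},{"dx":0,"dy":0,"dz":-0.016,"twist":0,"grip":-1},{"dx":0,"dy":0,"dz":-0.016,"twist":0,"grip":-1}]'
python3 -m crank '[{"dx":0,"dy":0,"dz":-0.0005,"twist":0,"grip":-1},{"dx":0,"dy":0,"dz":-0.001,"twist":0,"grip":-1},{"dx":0,"dy":0,"dz":-0.001,"twist":0,"grip":-1},{"dx":0,"dy":0,"dz":-0.001,"twist":0,"grip":-1},{"dx":0,"dy":0,"dz":-0.001,"twist":0,"grip":-1}]'
```

```text
pan [[ 0.49756032 -0.03103453  0.039     ]]
[[ 0.569   0.021   0.084 ]
 [ 0.5544 -0.0982  0.084 ]
 [ 0.6314  0.0123  0.084 ]
 [ 0.6167 -0.1058  0.084 ]
 [ 0.5638  0.0177  0.084 ]
 [ 0.5499 -0.0968  0.084 ]]
-8.013174503199506
-6.892524411680895
t: 3.17
eef_pos: [0.4927, -0.0349, 0.0852]
ee_rot: [3.141, 0.001, -0.122]
force: [0.5, 0.5, 1.2]
width: 0.0003
gripper_force: 0.0
t: 3.58
eef_pos: [0.493, -0.0349, 0.0847]
ee_rot: [-3.142, -0.0, -0.122]
force: [0.4, 0.7, -0.4]
width: 0.0006
gripper_force: 0.0
```

```bash
for i in 1; do python3 -m crank '[{"dx":0,"dy":0.001,"dz":-0.0005,"twist":0,"grip":-1},{"dx":0,"dy":0.001,"dz":-0.0005,"twist":0,"grip":-1},{"dx":0,"dy":0.001,"dz":-0.0005,"twist":0,"grip":-1},{"dx":0,"dy":0.001,"dz":-0.001,"twist":0,"grip":-1},{"dx":0,"dy":0.001,"dz":-0.001,"twist":0,"grip":-1}]'; done
```

```text
t: 4.0
eef_pos: [0.4931, -0.0339, 0.084]
ee_rot: [3.142, -0.0, -0.122]
force: [-2.0, 0.5, 7.8]
width: 0.0003
gripper_force: 3.3
```

```bash
python3 -m crank '[{"dx":0,"dy":0,"dz":-0.0005,"twist":0,"grip":-1},{"dx":0,"dy":0,"dz":-0.0005,"twist":0,"grip":-1},{"dx":0,"dy":0,"dz":-0.0005,"twist":0,"grip":-1},{"dx":0,"dy":0,"dz":-0.0005,"twist":0,"grip":-1},{"dx":0,"dy":0,"dz":-0.0005,"twist":0,"grip":-1}]'
```

```text
t: 4.42
eef_pos: [0.4931, -0.0339, 0.0838]
ee_rot: [3.142, -0.001, -0.122]
force: [-3.4, -0.2, 9.3]
width: 0.0004
gripper_force: 4.8
```

```bash
python3 -m crank '[{"dx":0.002,"dy":-0.00025,"dz":-0.0002,"twist":0,"grip":-1},{"dx":0.005,"dy":-0.0006,"dz":-0.0002,"twist":0,"grip":-1},{"dx":0.009,"dy":-0.0011,"dz":-0.0002,"twist":0,"grip":-1},{"dx":0.013,"dy":-0.0016,"dz":-0.0002,"twist":0,"grip":-1},{"dx":0.017,"dy":-0.0021,"dz":-0.0002,"twist":0,"grip":-1}]'
```

```text
t: 4.83
eef_pos: [0.5097, -0.0359, 0.0837]
ee_rot: [3.142, 0.0, -0.122]
force: [-5.6, 2.1, 11.7]
width: 0.0006
gripper_force: 6.2
```

```bash
python3 -m crank '[{"dx":0.005,"dy":-0.0006,"dz":0.0002,"twist":0,"grip":-1},{"dx":0.01,"dy":-0.0012,"dz":0.0002,"twist":0,"grip":-1},{"dx":0.015,"dy":-0.0018,"dz":0.0002,"twist":0,"grip":-1},{"dx":0.02,"dy":-0.0025,"dz":0.0002,"twist":0,"grip":-1},{"dx":0.025,"dy":-0.0031,"dz":0.0002,"twist":0,"grip":-1}]'
```

```text
t: 5.25
eef_pos: [0.5346, -0.0389, 0.0837]
ee_rot: [-3.141, 0.001, -0.122]
force: [-5.2, 2.0, 11.5]
width: 0.0002
gripper_force: 5.6
```

```bash
python3 -m crank '[{"dx":0.005,"dy":-0.0006,"dz":0,"twist":0,"grip":-1},{"dx":0.01,"dy":-0.0012,"dz":0,"twist":0,"grip":-1},{"dx":0.015,"dy":-0.0018,"dz":0,"twist":0,"grip":-1},{"dx":0.02,"dy":-0.0025,"dz":0,"twist":0,"grip":-1},{"dx":0.025,"dy":-0.0031,"dz":0,"twist":0,"grip":-1}]'
```

```text
t: 5.67
eef_pos: [0.5596, -0.0419, 0.0837]
ee_rot: [-3.141, 0.001, -0.122]
force: [-5.7, 2.5, 10.6]
width: 0.0004
gripper_force: 5.5
```

```bash
python3 -m crank '[{"dx":0.005,"dy":-0.0006,"dz":0,"twist":0,"grip":-1},{"dx":0.01,"dy":-0.0012,"dz":0,"twist":0,"grip":-1},{"dx":0.015,"dy":-0.0018,"dz":0,"twist":0,"grip":-1},{"dx":0.02,"dy":-0.0025,"dz":0,"twist":0,"grip":-1},{"dx":0.025,"dy":-0.0031,"dz":0,"twist":0,"grip":-1}]'
```

```text
t: 6.08
eef_pos: [0.5846, -0.0449, 0.0838]
ee_rot: [-3.141, 0.001, -0.122]
force: [-5.9, 2.4, 10.8]
width: 0.0005
gripper_force: 5.3
```

```bash
python3 -m crank '[{"dx":0.005,"dy":-0.0006,"dz":0,"twist":0,"grip":-1},{"dx":0.010,"dy":-0.0012,"dz":0,"twist":0,"grip":-1},{"dx":0.015,"dy":-0.0018,"dz":0,"twist":0,"grip":-1},{"dx":0.019,"dy":-0.0023,"dz":0,"twist":0,"grip":-1},{"dx":0.022,"dy":-0.0027,"dz":0,"twist":0,"grip":-1}]'
```

```text
t: 6.5
eef_pos: [0.6068, -0.0475, 0.0838]
ee_rot: [-3.141, 0.0, -0.122]
force: [-4.8, 2.7, 10.1]
width: 0.0005
gripper_force: 5.2
```

Moved about 114 mm, so I'll go slowly towards the stop now.

```bash
python3 -m crank '[{"dx":0.0015,"dy":-0.0002,"dz":0,"twist":0,"grip":-1},{"dx":0.003,"dy":-0.0003,"dz":0,"twist":0,"grip":-1},{"dx":0.0045,"dy":-0.0004,"dz":0,"twist":0,"grip":-1},{"dx":0.006,"dy":-0.0006,"dz":0,"twist":0,"grip":-1},{"dx":0.007,"dy":-0.0008,"dz":0,"twist":0,"grip":-1}]'
```

```text
t: 6.92
eef_pos: [0.6136, -0.0483, 0.0838]
ee_rot: [-3.141, 0.0, -0.122]
force: [-5.2, 3.2, 9.5]
width: 0.0004
gripper_force: 5.1
```

```bash
python3 -m crank '[{"dx":0.0006,"dy":0,"dz":0,"twist":0,"grip":-1},{"dx":0.0012,"dy":-0.0001,"dz":0,"twist":0,"grip":-1},{"dx":0.0018,"dy":-0.0002,"dz":0,"twist":0,"grip":-1},{"dx":0.0024,"dy":-0.0003,"dz":0,"twist":0,"grip":-1},{"dx":0.003,"dy":-0.0004,"dz":0,"twist":0,"grip":-1}]'
```

```text
t: 7.33
eef_pos: [0.6158, -0.0487, 0.0837]
ee_rot: [-3.141, 0.002, -0.122]
force: [-8.8, 5.1, 12.1]
width: 0.0003
gripper_force: 6.4
```

Drag has jumped from 5 to about 9 N after 124 mm of travel, which is the rear stop. I'll lift off and look.

```bash
python3 -m crank '[{"dx":0,"dy":0,"dz":0.002,"twist":0,"grip":-1},{"dx":0,"dy":0,"dz":0.01,"twist":0,"grip":-1},{"dx":0,"dy":0,"dz":0.03,"twist":0,"grip":-1},{"dx":-0.02,"dy":0.02,"dz":0.06,"twist":0,"grip":-1},{"dx":-0.04,"dy":0.04,"dz":0.09,"twist":0,"grip":-1}]'
python3 -m crank '[{"dx":-0.025,"dy":0.03,"dz":0.01,"twist":4,"grip":0},{"dx":-0.05,"dy":0.06,"dz":0.02,"twist":8,"grip":0},{"dx":-0.075,"dy":0.09,"dz":0.03,"twist":12,"grip":0},{"dx":-0.1,"dy":0.12,"dz":0.04,"twist":16,"grip":0.5},{"dx":-0.125,"dy":0.15,"dz":0.05,"twist":20,"grip":0.5}]' | head -2
python3 -m crank '[{"dx":-0.012,"dy":0.03,"dz":-0.01,"twist":0,"grip":0.5},{"dx":-0.024,"dy":0.06,"dz":-0.02,"twist":0,"grip":0.5},{"dx":-0.036,"dy":0.09,"dz":-0.03,"twist":0,"grip":0.5},{"dx":-0.048,"dy":0.112,"dz":-0.04,"twist":0,"grip":0.5},{"dx":-0.061,"dy":0.112,"dz":-0.06,"twist":0,"grip":0.5}]'
python3 -m crank '[{"dx":0,"dy":0,"dz":-0.02,"twist":0,"grip":0.5},{"dx":0,"dy":0,"dz":-0.03,"twist":0,"grip":0.5},{"dx":0,"dy":0,"dz":-0.04,"twist":0,"grip":0.5},{"dx":0,"dy":0,"dz":-0.04,"twist":0,"grip":0.5},{"dx":0,"dy":0,"dz":-0.04,"twist":0,"grip":0.5}]'
python3 - <<'E'
from h import *
s=arm.get_state();print(np.round(s["eef_pos"],4),np.round(s["ee_rot"],4),s["width"],s["force"])
w=arm.grab_frame("wrist")[:,:,::-1];t=arm.grab_frame("top")[:,:,::-1]
cv2.imwrite("pics/w4.png",w);cv2.imwrite("pics/t4.png",t)
v=np.hstack([w[60:360,130:430],cv2.resize(t[95:275,300:410],None,fx=300/180,fy=300/180)])
cv2.imwrite("pics/v4.png",cv2.resize(v,None,fx=1.6,fy=1.6,interpolation=cv2.INTER_CUBIC));print(v.shape)
E
```

```text
t: 7.75
eef_pos: [0.5764, -0.0096, 0.1729]
ee_rot: [3.14, 0.002, -0.124]
force: [0.2, 1.4, 1.4]
width: 0.0003
gripper_force: 0.0
t: 8.17
eef_pos: [0.4507, 0.1419, 0.224]
t: 8.58
eef_pos: [0.3918, 0.2575, 0.1646]
ee_rot: [-3.139, -0.004, 0.23]
force: [0.7, 0.8, -0.1]
width: 0.0612
gripper_force: 0.0
t: 9.0
eef_pos: [0.391, 0.2528, 0.1232]
ee_rot: [3.141, 0.0, 0.227]
force: [-0.2, -0.0, 0.5]
width: 0.0658
gripper_force: 0.0
[0.391  0.2528 0.1232] [3.141e+00 4.000e-04 2.273e-01] 0.06579831561913095 [-0.24672337 -0.01491278  0.53635815]
(300, 483, 3)
```

View pics/v4.png

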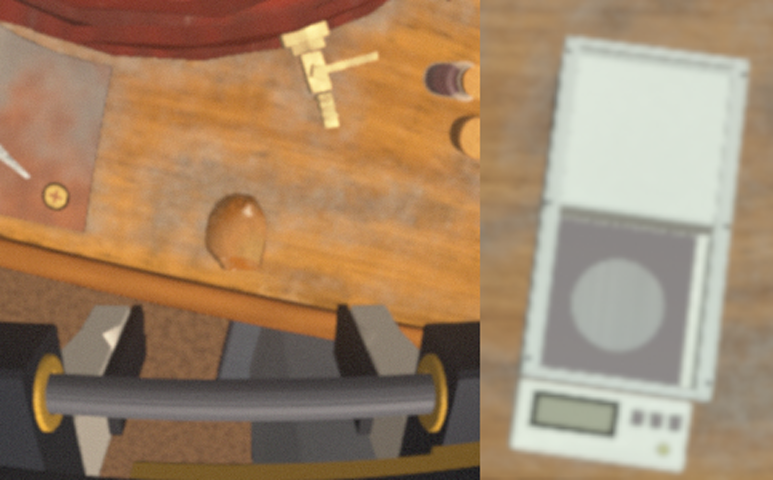

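The glass is fully back and the pan is uncovered, with its centre at (617,306) in the composite. The stone is aligned with the fingers at (236,232).

Run:
```python
from h import *
s=arm.get_state()
f=lambda x,y:(x/1.6+130,y/1.6+60)
P=wplane(s,[f(206,232),f(267,240),f(236,193),f(236,270),f(236,232)],.014);print(P.round(4))
print((P[0]+P[1])/2)
R=Rt(s);print("tool y of sides",((P-s["eef_pos"])@R).round(4))
print("pan",plane("top",351.4,209.75,.039))
im=cv2.imread("pics/t4.png");g=cv2.cvtColor(im,cv2.COLOR_BGR2GRAY)[185:235,328:376]
_,b=cv2.threshold(g,0,255,cv2.THRESH_OTSU)
n,l,st,ce=cv2.connectedComponentsWithStats(b)
for i in range(n):print(st[i],ce[i]+[328,185],plane("top",*(ce[i]+[328,185]),.039))
```

```text
[[0.3885 0.2719 0.014 ]
 [0.3915 0.2387 0.014 ]
 [0.4132 0.261  0.014 ]
 [0.3707 0.2512 0.014 ]
 [0.3921 0.2561 0.014 ]]
[0.38999486 0.2553173  0.014     ]
tool y of sides [[ 0.0012 -0.0188  0.1099]
 [-0.0033  0.0142  0.1099]
 [ 0.0228 -0.0026  0.1099]
 [-0.0208 -0.0026  0.1099]
 [ 0.0012 -0.0026  0.1099]]
pan [ 0.49194892 -0.03387514  0.039     ]
[   0    0   48   50 1417] [351.95342272 209.51376147] [ 0.49247777 -0.03504535  0.039     ]
[0 0 1 7 7] [328. 188.] [0.53761582 0.0161072  0.039     ]
[  6   7  35  35 949] [351.17070601 208.9768177 ] [ 0.49358947 -0.03338472  0.039     ]
[47 42  1  8  8] [375.  230.5] [ 0.44895574 -0.08367809  0.039     ]
[ 0 48 13  2 19] [332.89473684 233.68421053] [0.44037682 0.00489704 0.039     ]
```

```bash
python3 -m crank '[{"dx":0,"dy":0.0023,"dz":-0.03,"twist":0,"grip":0.5},{"dx":0,"dy":0.0023,"dz":-0.06,"twist":0,"grip":0.5},{"dx":0,"dy":0.0023,"dz":-0.085,"twist":0,"grip":0.5},{"dx":0,"dy":0.0023,"dz":-0.105,"twist":0,"grip":0.5},{"dx":0,"dy":0.0023,"dz":-0.112,"twist":0,"grip":0.5}]' 12
python3 -m crank '[{"dx":0,"dy":0,"dz":-0.004,"twist":0,"grip":0.5},{"dx":0,"dy":0,"dz":-0.007,"twist":0,"grip":0.5},{"dx":0,"dy":0,"dz":-0.007,"twist":0,"grip":-0.1},{"dx":0,"dy":0,"dz":-0.007,"twist":0,"grip":-0.2},{"dx":0,"dy":0,"dz":-0.007,"twist":0,"grip":-0.4}]'
python3 -m crank '[{"dx":0,"dy":0,"dz":0,"twist":0,"grip":-0.6},{"dx":0,"dy":0,"dz":0,"twist":0,"grip":-0.6},{"dx":0,"dy":0,"dz":0,"twist":0,"grip":-0.6},{"dx":0,"dy":0,"dz":0,"twist":0,"grip":-0.6},{"dx":0,"dy":0,"dz":0,"twist":0,"grip":-0.6}]'
```

```text
t: 9.52
eef_pos: [0.3905, 0.2543, 0.0093]
ee_rot: [3.14, 0.002, 0.226]
force: [0.9, -0.6, -0.1]
width: 0.0657
gripper_force: 0.0
t: 9.93
eef_pos: [0.3914, 0.2558, 0.0051]
ee_rot: [-3.14, -0.002, 0.227]
force: [-0.3, 0.3, -0.3]
width: 0.051
gripper_force: 0.0
t: 10.35
eef_pos: [0.3911, 0.2553, 0.0044]
ee_rot: [-3.141, -0.0, 0.227]
force: [-1.3, -0.6, 6.2]
width: 0.0323
gripper_force: 12.0
```

```bash
python3 -m crank '[{"dx":0,"dy":0,"dz":0.005,"twist":0,"grip":-0.6},{"dx":0,"dy":0,"dz":0.02,"twist":0,"grip":-0.6},{"dx":0,"dy":0,"dz":0.05,"twist":0,"grip":-0.6},{"dx":0,"dy":0,"dz":0.085,"twist":0,"grip":-0.6},{"dx":0,"dy":0,"dz":0.12,"twist":0,"grip":-0.6}]'
python3 -m crank '[{"dx":0.01,"dy":-0.015,"dz":0.03,"twist":-2,"grip":-0.6},{"dx":0.02,"dy":-0.045,"dz":0.05,"twist":-5,"grip":-0.6},{"dx":0.03,"dy":-0.075,"dz":0.05,"twist":-8,"grip":-0.6},{"dx":0.04,"dy":-0.105,"dz":0.05,"twist":-12,"grip":-0.6},{"dx":0.05,"dy":-0.135,"dz":0.05,"twist":-15,"grip":-0.6}]'
python3 -m crank '[{"dx":0.01,"dy":-0.03,"dz":0,"twist":-2,"grip":-0.6},{"dx":0.02,"dy":-0.06,"dz":0,"twist":-5,"grip":-0.6},{"dx":0.03,"dy":-0.09,"dz":0,"twist":-5,"grip":-0.6},{"dx":0.04,"dy":-0.12,"dz":0,"twist":-5,"grip":-0.6},{"dx":0.052,"dy":-0.1535,"dz":0,"twist":-5,"grip":-0.6}]'
python3 -m crank '[{"dx":0,"dy":0,"dz":-0.01,"twist":0,"grip":-0.6},{"dx":0,"dy":0,"dz":-0.03,"twist":0,"grip":-0.6},{"dx":0,"dy":0,"dz":-0.05,"twist":0,"grip":-0.6},{"dx":0,"dy":0,"dz":-0.06,"twist":0,"grip":-0.6},{"dx":0,"dy":0,"dz":-0.06,"twist":0,"grip":-0.6}]'
python3 - <<'E'
from h import *
s=arm.get_state();print(np.round(s["eef_pos"],4),np.round(s["ee_rot"],4),s["width"],s["force"])
cv2.imwrite("pics/w5.png",arm.grab_frame("wrist")[:,:,::-1])
E
```

```text
t: 10.77
eef_pos: [0.3903, 0.2544, 0.1252]
ee_rot: [3.14, 0.002, 0.227]
force: [1.4, 0.8, -0.7]
width: 0.0321
gripper_force: 12.0
t: 11.18
eef_pos: [0.4409, 0.119, 0.1749]
ee_rot: [-3.14, -0.001, -0.038]
force: [0.5, -0.2, -1.5]
width: 0.0322
gripper_force: 12.0
t: 11.6
eef_pos: [0.4928, -0.0346, 0.1743]
ee_rot: [-3.141, -0.0, -0.122]
force: [0.8, 2.0, -0.8]
width: 0.0322
gripper_force: 12.0
t: 12.02
eef_pos: [0.4912, -0.0338, 0.112]
ee_rot: [3.14, 0.004, -0.123]
force: [0.1, 0.6, -0.7]
width: 0.0319
gripper_force: 12.0
[ 0.4912 -0.0338  0.112 ] [ 3.1401  0.0043 -0.1226] 0.03194294843009765 [ 0.07291451  0.64978231 -0.68137465]
```

View pics/w5.png

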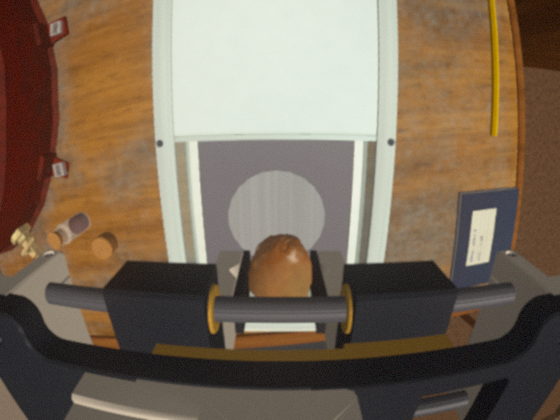

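The stone is held between the pads. The pan's edges are at columns 228 and 325, its far edge at row 171, so its centre is near (277,217).

Run:
```python
from h import *
s=arm.get_state()
P=wplane(s,[(228,217),(325,217),(277,171),(277,217)],.039);print(P.round(4))
x=np.array([.9925,-.122]);print("centre from far edge",P[2,:2]-x*.037,"mid",(P[0]+P[1])/2)
P=wplane(s,[(171,100),(379,100)],.0865);print("rails mid",P.mean(0))
```

```text
[[ 0.4994  0.0063  0.039 ]
 [ 0.4904 -0.0673  0.039 ]
 [ 0.5301 -0.0353  0.039 ]
 [ 0.4949 -0.0309  0.039 ]]
centre from far edge [ 0.4933836 -0.0307844] mid [ 0.49488559 -0.03051021  0.039     ]
rails mid [ 0.58255141 -0.04067637  0.0865    ]
```

```bash
python3 -m crank '[{"dx":0.0005,"dy":0.0015,"dz":-0.015,"twist":0,"grip":-0.6},{"dx":0.0005,"dy":0.0015,"dz":-0.03,"twist":0,"grip":-0.6},{"dx":0.0005,"dy":0.0015,"dz":-0.045,"twist":0,"grip":-0.6},{"dx":0.0005,"dy":0.0015,"dz":-0.056,"twist":0,"grip":-0.6},{"dx":0.0005,"dy":0.0015,"dz":-0.06,"twist":0,"grip":-0.6}]'
python3 -m crank '[{"dx":0,"dy":0,"dz":-0.001,"twist":0,"grip":-0.6},{"dx":0,"dy":0,"dz":-0.002,"twist":0,"grip":-0.6},{"dx":0,"dy":0,"dz":-0.003,"twist":0,"grip":-0.6},{"dx":0,"dy":0,"dz":-0.004,"twist":0,"grip":-0.6},{"dx":0,"dy":0,"dz":-0.004,"twist":0,"grip":-0.6}]'
```

```text
t: 12.48
eef_pos: [0.4934, -0.0315, 0.0538]
ee_rot: [3.141, 0.0, -0.121]
force: [-0.0, -0.7, -0.6]
width: 0.0318
gripper_force: 12.0
t: 12.9
eef_pos: [0.4937, -0.0317, 0.0505]
ee_rot: [-3.141, -0.001, -0.122]
force: [-0.4, -0.6, -0.3]
width: 0.0319
gripper_force: 12.0
```

```bash
python3 -m crank '[{"dx":0,"dy":0,"dz":-0.001,"twist":0,"grip":-0.6},{"dx":0,"dy":0,"dz":-0.002,"twist":0,"grip":-0.6},{"dx":0,"dy":0,"dz":-0.003,"twist":0,"grip":-0.6},{"dx":0,"dy":0,"dz":-0.004,"twist":0,"grip":-0.6},{"dx":0,"dy":0,"dz":-0.0045,"twist":0,"grip":-0.6}]'
python3 -m crank '[{"dx":0,"dy":0,"dz":-0.0005,"twist":0,"grip":-0.6},{"dx":0,"dy":0,"dz":-0.0005,"twist":0,"grip":-0.6},{"dx":0,"dy":0,"dz":-0.001,"twist":0,"grip":-0.6},{"dx":0,"dy":0,"dz":-0.001,"twist":0,"grip":-0.6},{"dx":0,"dy":0,"dz":-0.001,"twist":0,"grip":-0.6}]'
```

```text
t: 13.32
eef_pos: [0.4933, -0.0319, 0.0454]
ee_rot: [3.141, 0.0, -0.122]
force: [-0.6, -0.1, -0.7]
width: 0.032
gripper_force: 12.0
t: 13.73
eef_pos: [0.4934, -0.0318, 0.0446]
ee_rot: [3.142, -0.0, -0.122]
force: [-1.3, -0.0, -0.8]
width: 0.0321
gripper_force: 12.0
```

```bash
python3 -m crank '[{"dx":0,"dy":0,"dz":-0.0005,"twist":0,"grip":-0.6},{"dx":0,"dy":0,"dz":-0.001,"twist":0,"grip":-0.6},{"dx":0,"dy":0,"dz":-0.001,"twist":0,"grip":-0.6},{"dx":0,"dy":0,"dz":-0.0015,"twist":0,"grip":-0.6},{"dx":0,"dy":0,"dz":-0.0015,"twist":0,"grip":-0.6}]'
```

```text
t: 14.15
eef_pos: [0.4935, -0.0318, 0.0431]
ee_rot: [3.142, -0.0, -0.122]
force: [0.2, 0.1, -0.3]
width: 0.0317
gripper_force: 12.0
```

```bash
python3 -m crank '[{"dx":0,"dy":0,"dz":-0.0005,"twist":0,"grip":-0.6},{"dx":0,"dy":0,"dz":-0.0005,"twist":0,"grip":-0.6},{"dx":0,"dy":0,"dz":-0.0005,"twist":0,"grip":-0.6},{"dx":0,"dy":0,"dz":-0.0005,"twist":0,"grip":-0.6},{"dx":0,"dy":0,"dz":-0.0005,"twist":0,"grip":-0.6}]'
```

```text
t: 14.57
eef_pos: [0.4935, -0.0318, 0.0426]
ee_rot: [-3.142, -0.0, -0.122]
force: [-0.8, 0.1, 1.1]
width: 0.032
gripper_force: 12.0
```

```bash
python3 -m crank '[{"dx":0,"dy":0,"dz":-0.0005,"twist":0,"grip":-0.6},{"dx":0,"dy":0,"dz":-0.0005,"twist":0,"grip":-0.6},{"dx":0,"dy":0,"dz":-0.0005,"twist":0,"grip":-0.6},{"dx":0,"dy":0,"dz":-0.0005,"twist":0,"grip":-0.6},{"dx":0,"dy":0,"dz":-0.0005,"twist":0,"grip":-0.6}]' 5
```

```text
t: 14.98
eef_pos: [0.4935, -0.0318, 0.0421]
ee_rot: [-3.142, -0.0, -0.122]
force: [-0.5, 0.3, 2.0]
width: 0.0325
gripper_force: 5.0
```

Contact is about 2.5 N net on the pan, well under 8 N. I'll release.

```bash
python3 -m crank '[{"dx":0,"dy":0,"dz":0,"twist":0,"grip":-0.25},{"dx":0,"dy":0,"dz":0,"twist":0,"grip":-0.2},{"dx":0,"dy":0,"dz":0,"twist":0,"grip":-0.15},{"dx":0,"dy":0,"dz":0,"twist":0,"grip":0},{"dx":0,"dy":0,"dz":0,"twist":0,"grip":0.05}]'
python3 -m crank '[{"dx":0,"dy":0,"dz":0,"twist":0,"grip":0.05},{"dx":0,"dy":0,"dz":0.002,"twist":0,"grip":0.05},{"dx":0,"dy":0,"dz":0.008,"twist":0,"grip":0.05},{"dx":0,"dy":0,"dz":0.02,"twist":0,"grip":0.05},{"dx":0,"dy":0,"dz":0.04,"twist":0,"grip":0.05}]'
python3 -m crank '[{"dx":0,"dy":0,"dz":0.03,"twist":0,"grip":0.05},{"dx":0,"dy":0,"dz":0.06,"twist":0,"grip":0.05},{"dx":0,"dy":0,"dz":0.09,"twist":0,"grip":-1},{"dx":0.02,"dy":0,"dz":0.12,"twist":0,"grip":-1},{"dx":0.05,"dy":0,"dz":0.12,"twist":0,"grip":-1}]'
python3 - <<'E'
from h import *
s=arm.get_state();print(np.round(s["eef_pos"],4),np.round(s["ee_rot"],4),s["width"],s["force"])
w=arm.grab_frame("wrist")[:,:,::-1];t=arm.grab_frame("scene")[:,:,::-1]
cv2.imwrite("pics/w6.png",w)
v=np.hstack([cv2.resize(w[100:310,170:400],(460,420)),cv2.resize(t[160:320,280:445],(330,320))[:, :].copy() if 0 else cv2.copyMakeBorder(cv2.resize(t[160:320,280:445],(330,320)),0,100,0,0,cv2.BORDER_CONSTANT)])
cv2.imwrite("pics/v6.png",v);print(v.shape)
E
```

```text
t: 15.4
eef_pos: [0.4934, -0.0319, 0.042]
ee_rot: [3.141, 0.0, -0.122]
force: [-0.2, -0.5, 0.7]
width: 0.044
gripper_force: 0.0
t: 15.82
eef_pos: [0.4922, -0.0321, 0.0815]
ee_rot: [3.14, 0.003, -0.122]
force: [0.2, 0.3, 0.5]
width: 0.0458
gripper_force: 0.0
t: 16.23
eef_pos: [0.5457, -0.0317, 0.2103]
ee_rot: [-3.139, -0.011, -0.12]
force: [1.8, 0.4, 1.3]
width: 0.0316
gripper_force: 0.0
[ 0.5457 -0.0317  0.2103] [-3.1386 -0.0107 -0.1204] 0.03159406026384054 [1.83978504 0.3677189  1.33714651]
(420, 790, 3)
```

View pics/v6.png

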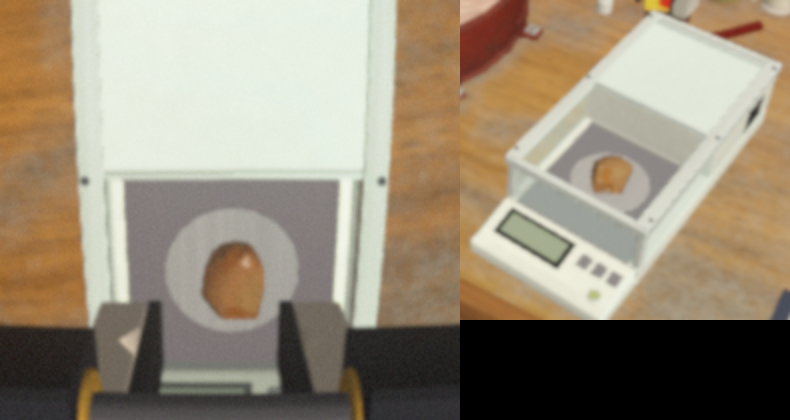

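The stone sits in the middle of the pan: pan centre (232,270), stone (234,280), and parallax from its height accounts for the difference. Next I'll close the glass.

```bash
python3 -m crank '[{"dx":0.03,"dy":-0.01,"dz":0,"twist":0,"grip":-1},{"dx":0.06,"dy":-0.017,"dz":-0.02,"twist":0,"grip":-1},{"dx":0.072,"dy":-0.017,"dz":-0.05,"twist":0,"grip":-1},{"dx":0.072,"dy":-0.017,"dz":-0.08,"twist":0,"grip":-1},{"dx":0.072,"dy":-0.017,"dz":-0.095,"twist":0,"grip":-1}]' 20
python3 -m crank '[{"dx":0,"dy":0,"dz":-0.005,"twist":0,"grip":-1},{"dx":0,"dy":0,"dz":-0.01,"twist":0,"grip":-1},{"dx":0,"dy":0,"dz":-0.014,"twist":0,"grip":-1},{"dx":0,"dy":0,"dz":-0.016,"twist":0,"grip":-1},{"dx":0,"dy":0,"dz":-0.016,"twist":0,"grip":-1}]'
```

```text
t: 16.75
eef_pos: [0.6137, -0.0492, 0.1032]
ee_rot: [3.141, 0.005, -0.123]
force: [-1.3, 0.4, -0.6]
width: 0.0003
gripper_force: 0.0
t: 17.17
eef_pos: [0.6158, -0.0487, 0.092]
ee_rot: [-3.141, -0.001, -0.122]
force: [-0.8, -0.3, 0.6]
width: 0.0003
gripper_force: 0.0
```

```bash
python3 -m crank '[{"dx":0,"dy":0,"dz":-0.003,"twist":0,"grip":-1},{"dx":0,"dy":0,"dz":-0.005,"twist":0,"grip":-1},{"dx":0,"dy":0,"dz":-0.006,"twist":0,"grip":-1},{"dx":0,"dy":0,"dz":-0.0065,"twist":0,"grip":-1},{"dx":0,"dy":0,"dz":-0.007,"twist":0,"grip":-1}]'
python3 -m crank '[{"dx":0,"dy":0,"dz":-0.0005,"twist":0,"grip":-1},{"dx":0,"dy":0,"dz":-0.0005,"twist":0,"grip":-1},{"dx":0,"dy":0,"dz":-0.001,"twist":0,"grip":-1},{"dx":0,"dy":0,"dz":-0.001,"twist":0,"grip":-1},{"dx":0,"dy":0,"dz":-0.001,"twist":0,"grip":-1}]'
```

```text
t: 17.58
eef_pos: [0.6155, -0.0488, 0.0842]
ee_rot: [3.142, -0.0, -0.122]
force: [-1.3, 1.1, 2.9]
width: 0.0004
gripper_force: 1.8
t: 18.0
eef_pos: [0.6155, -0.0488, 0.084]
ee_rot: [3.142, -0.0, -0.122]
force: [-3.2, 1.5, 7.1]
width: 0.0003
gripper_force: 3.6
```

```bash
python3 -m crank '[{"dx":0,"dy":0,"dz":-0.0005,"twist":0,"grip":-1},{"dx":0,"dy":0,"dz":-0.0008,"twist":0,"grip":-1},{"dx":0,"dy":0,"dz":-0.0008,"twist":0,"grip":-1},{"dx":-0.001,"dy":0.0001,"dz":-0.0008,"twist":0,"grip":-1},{"dx":-0.002,"dy":0.0002,"dz":-0.0008,"twist":0,"grip":-1}]'
```

```text
t: 18.42
eef_pos: [0.6154, -0.0488, 0.0841]
ee_rot: [-3.141, -0.004, -0.121]
force: [4.2, -2.2, 5.4]
width: -0.0001
gripper_force: 2.7
```

```bash
python3 -m crank '[{"dx":-0.002,"dy":0.0002,"dz":0,"twist":0,"grip":-1},{"dx":-0.004,"dy":0.0005,"dz":0,"twist":0,"grip":-1},{"dx":-0.006,"dy":0.0007,"dz":0,"twist":0,"grip":-1},{"dx":-0.009,"dy":0.0011,"dz":0,"twist":0,"grip":-1},{"dx":-0.012,"dy":0.0015,"dz":0,"twist":0,"grip":-1}]'
```

```text
t: 18.83
eef_pos: [0.6044, -0.0469, 0.0841]
ee_rot: [-3.141, -0.006, -0.121]
force: [3.8, -1.5, 5.8]
width: 0.0006
gripper_force: 2.7
```

Press is too light here because the pull unloads it. I'll press further before continuing.

```bash
python3 -m crank '[{"dx":0,"dy":0,"dz":-0.0005,"twist":0,"grip":-1},{"dx":0,"dy":0,"dz":-0.001,"twist":0,"grip":-1},{"dx":0,"dy":0,"dz":-0.001,"twist":0,"grip":-1},{"dx":0,"dy":0,"dz":-0.0015,"twist":0,"grip":-1},{"dx":0,"dy":0,"dz":-0.0015,"twist":0,"grip":-1}]'
```

```text
t: 19.25
eef_pos: [0.604, -0.0468, 0.0835]
ee_rot: [-3.141, -0.005, -0.121]
force: [-0.3, 1.1, 14.3]
width: 0.0006
gripper_force: 7.4
```

```bash
python3 -m crank '[{"dx":-0.001,"dy":0.0001,"dz":0,"twist":0,"grip":-1},{"dx":-0.003,"dy":0.0004,"dz":0,"twist":0,"grip":-1},{"dx":-0.005,"dy":0.0006,"dz":0,"twist":0,"grip":-1},{"dx":-0.007,"dy":0.0009,"dz":0,"twist":0,"grip":-1},{"dx":-0.01,"dy":0.0012,"dz":0,"twist":0,"grip":-1}]'
```

```text
t: 19.67
eef_pos: [0.5959, -0.0458, 0.0838]
ee_rot: [-3.141, -0.009, -0.12]
force: [5.6, -1.8, 10.0]
width: 0.0
gripper_force: 5.1
```

```bash
python3 -m crank '[{"dx":-0.004,"dy":0.0005,"dz":0,"twist":0,"grip":-1},{"dx":-0.008,"dy":0.001,"dz":0,"twist":0,"grip":-1},{"dx":-0.012,"dy":0.0015,"dz":0,"twist":0,"grip":-1},{"dx":-0.016,"dy":0.002,"dz":0,"twist":0,"grip":-1},{"dx":-0.02,"dy":0.0025,"dz":0,"twist":0,"grip":-1}]'
```

```text
t: 20.08
eef_pos: [0.5757, -0.0434, 0.0837]
ee_rot: [-3.141, -0.009, -0.12]
force: [6.2, -2.8, 10.4]
width: 0.0005
gripper_force: 5.3
```

```bash
python3 -m crank '[{"dx":-0.004,"dy":0.0005,"dz":0,"twist":0,"grip":-1},{"dx":-0.008,"dy":0.001,"dz":0,"twist":0,"grip":-1},{"dx":-0.012,"dy":0.0015,"dz":0,"twist":0,"grip":-1},{"dx":-0.016,"dy":0.002,"dz":0,"twist":0,"grip":-1},{"dx":-0.02,"dy":0.0025,"dz":0,"twist":0,"grip":-1}]'
```

```text
t: 20.5
eef_pos: [0.5557, -0.041, 0.0837]
ee_rot: [-3.141, -0.009, -0.12]
force: [5.4, -3.6, 10.8]
width: 0.0006
gripper_force: 5.6
```

```bash
python3 -m crank '[{"dx":-0.004,"dy":0.0005,"dz":0,"twist":0,"grip":-1},{"dx":-0.008,"dy":0.001,"dz":0,"twist":0,"grip":-1},{"dx":-0.012,"dy":0.0015,"dz":0,"twist":0,"grip":-1},{"dx":-0.016,"dy":0.002,"dz":0,"twist":0,"grip":-1},{"dx":-0.02,"dy":0.0025,"dz":0,"twist":0,"grip":-1}]'
```

```text
t: 20.92
eef_pos: [0.5356, -0.0385, 0.0837]
ee_rot: [-3.141, -0.008, -0.12]
force: [5.5, -5.0, 11.6]
width: 0.0005
gripper_force: 5.9
```

A side load is building, so the rails run nearer -6 deg than -7. I'll ease y.

```bash
python3 -m crank '[{"dx":-0.004,"dy":0.0,"dz":0.0002,"twist":0,"grip":-1},{"dx":-0.008,"dy":0.0003,"dz":0.0002,"twist":0,"grip":-1},{"dx":-0.012,"dy":0.0006,"dz":0.0002,"twist":0,"grip":-1},{"dx":-0.016,"dy":0.001,"dz":0.0002,"twist":0,"grip":-1},{"dx":-0.02,"dy":0.0014,"dz":0.0002,"twist":0,"grip":-1}]'
```

```text
t: 21.33
eef_pos: [0.516, -0.0363, 0.0837]
ee_rot: [-3.14, -0.009, -0.12]
force: [5.8, -0.4, 9.8]
width: 0.0004
gripper_force: 5.2
```

```bash
python3 -m crank '[{"dx":-0.003,"dy":0.0,"dz":0.0,"twist":0,"grip":-1},{"dx":-0.006,"dy":0.0003,"dz":0,"twist":0,"grip":-1},{"dx":-0.009,"dy":0.0006,"dz":0,"twist":0,"grip":-1},{"dx":-0.012,"dy":0.0009,"dz":0,"twist":0,"grip":-1},{"dx":-0.014,"dy":0.0011,"dz":0,"twist":0,"grip":-1}]'
```

```text
t: 21.75
eef_pos: [0.5022, -0.0347, 0.0837]
ee_rot: [-3.139, -0.009, -0.12]
force: [5.7, 2.2, 10.1]
width: 0.0007
gripper_force: 5.2
```

```bash
python3 -m crank '[{"dx":-0.002,"dy":0.0004,"dz":0.0,"twist":0,"grip":-1},{"dx":-0.004,"dy":0.0008,"dz":0,"twist":0,"grip":-1},{"dx":-0.006,"dy":0.001,"dz":0,"twist":0,"grip":-1},{"dx":-0.008,"dy":0.0012,"dz":0,"twist":0,"grip":-1},{"dx":-0.009,"dy":0.0013,"dz":0,"twist":0,"grip":-1}]'
```

```text
t: 22.17
eef_pos: [0.4931, -0.0336, 0.0837]
ee_rot: [-3.139, -0.009, -0.12]
force: [6.3, 1.7, 10.7]
width: 0.0003
gripper_force: 5.4
```

```bash
python3 -m crank '[{"dx":-0.0006,"dy":0.0001,"dz":0.0,"twist":0,"grip":-1},{"dx":-0.0012,"dy":0.0001,"dz":0,"twist":0,"grip":-1},{"dx":-0.0018,"dy":0.0002,"dz":0,"twist":0,"grip":-1},{"dx":-0.0024,"dy":0.0002,"dz":0,"twist":0,"grip":-1},{"dx":-0.003,"dy":0.0003,"dz":0,"twist":0,"grip":-1}]'
```

```text
t: 22.58
eef_pos: [0.4903, -0.0332, 0.0837]
ee_rot: [-3.139, -0.009, -0.12]
force: [4.7, 0.4, 10.7]
width: 0.0005
gripper_force: 5.5
```

```bash
python3 -m crank '[{"dx":-0.0006,"dy":0.0001,"dz":0.0,"twist":0,"grip":-1},{"dx":-0.0012,"dy":0.0001,"dz":0,"twist":0,"grip":-1},{"dx":-0.0018,"dy":0.0002,"dz":0,"twist":0,"grip":-1},{"dx":-0.0024,"dy":0.0002,"dz":0,"twist":0,"grip":-1},{"dx":-0.003,"dy":0.0003,"dz":0,"twist":0,"grip":-1}]'
```

```text
t: 23.0
eef_pos: [0.4873, -0.0329, 0.0837]
ee_rot: [-3.139, -0.009, -0.12]
force: [5.7, 0.8, 11.9]
width: 0.0004
gripper_force: 5.5
```

```bash
python3 -m crank '[{"dx":-0.0006,"dy":0.0001,"dz":0.0,"twist":0,"grip":-1},{"dx":-0.0012,"dy":0.0001,"dz":0,"twist":0,"grip":-1},{"dx":-0.0018,"dy":0.0002,"dz":0,"twist":0,"grip":-1},{"dx":-0.0024,"dy":0.0002,"dz":0,"twist":0,"grip":-1},{"dx":-0.003,"dy":0.0003,"dz":0,"twist":0,"grip":-1}]'
```

```text
t: 23.42
eef_pos: [0.4844, -0.0325, 0.0837]
ee_rot: [-3.139, -0.009, -0.12]
force: [5.4, 1.8, 11.2]
width: 0.0008
gripper_force: 5.5
```

```bash
python3 -m crank '[{"dx":-0.0006,"dy":0.0001,"dz":0.0,"twist":0,"grip":-1},{"dx":-0.0012,"dy":0.0002,"dz":0,"twist":0,"grip":-1},{"dx":-0.0018,"dy":0.0003,"dz":0,"twist":0,"grip":-1},{"dx":-0.0024,"dy":0.0003,"dz":0,"twist":0,"grip":-1},{"dx":-0.003,"dy":0.0004,"dz":0,"twist":0,"grip":-1}]'
```

```text
t: 23.83
eef_pos: [0.4814, -0.0322, 0.0837]
ee_rot: [-3.139, -0.009, -0.12]
force: [5.7, 1.1, 10.4]
width: 0.0005
gripper_force: 5.6
```

```bash
python3 -m crank '[{"dx":-0.0006,"dy":0.0001,"dz":0.0,"twist":0,"grip":-1},{"dx":-0.0012,"dy":0.0002,"dz":0,"twist":0,"grip":-1},{"dx":-0.0018,"dy":0.0003,"dz":0,"twist":0,"grip":-1},{"dx":-0.0024,"dy":0.0003,"dz":0,"twist":0,"grip":-1},{"dx":-0.003,"dy":0.0004,"dz":0,"twist":0,"grip":-1}]'
```

```text
t: 24.25
eef_pos: [0.4787, -0.0318, 0.0838]
ee_rot: [-3.139, -0.01, -0.12]
force: [8.5, -1.5, 9.7]
width: 0.0006
gripper_force: 4.6
```

Drag has jumped to 8.5 N, which is the front stop. One more small nudge to confirm it, then lift off and look.

```bash
python3 -m crank '[{"dx":-0.0003,"dy":0,"dz":0.0,"twist":0,"grip":-1},{"dx":-0.0005,"dy":0.0,"dz":0,"twist":0,"grip":-1},{"dx":-0.0005,"dy":0.0,"dz":0,"twist":0,"grip":-1},{"dx":-0.0005,"dy":0.0,"dz":0,"twist":0,"grip":-1},{"dx":-0.0005,"dy":0.0,"dz":0,"twist":0,"grip":-1}]'
python3 -m crank '[{"dx":0,"dy":0,"dz":0.002,"twist":0,"grip":-1},{"dx":0,"dy":0,"dz":0.01,"twist":0,"grip":-1},{"dx":0,"dy":0,"dz":0.03,"twist":0,"grip":-1},{"dx":0,"dy":0.02,"dz":0.06,"twist":0,"grip":-1},{"dx":0,"dy":0.04,"dz":0.09,"twist":0,"grip":-1}]'
python3 -m crank '[{"dx":0,"dy":0.04,"dz":0.01,"twist":0,"grip":-1},{"dx":0,"dy":0.08,"dz":0.02,"twist":0,"grip":-1},{"dx":0,"dy":0.12,"dz":0.03,"twist":0,"grip":-1},{"dx":0,"dy":0.16,"dz":0.03,"twist":0,"grip":-1},{"dx":0,"dy":0.2,"dz":0.03,"twist":0,"grip":-1}]'
python3 - <<'E'
from h import *
t=arm.grab_frame("top")[:,:,::-1];c=arm.grab_frame("scene")[:,:,::-1]
cv2.imwrite("pics/t7.png",t)
v=np.hstack([cv2.resize(t[95:275,305:410],(350,600),interpolation=cv2.INTER_CUBIC),cv2.copyMakeBorder(cv2.resize(c[160:320,280:445],(445,432),interpolation=cv2.INTER_CUBIC),0,168,0,0,cv2.BORDER_CONSTANT)])
cv2.imwrite("pics/v7.png",v);print(v.shape)
E
```

```text
t: 24.67
eef_pos: [0.4785, -0.0318, 0.0838]
ee_rot: [-3.139, -0.01, -0.12]
force: [8.0, -0.6, 8.7]
width: 0.0003
gripper_force: 4.7
t: 25.08
eef_pos: [0.4712, 0.0064, 0.1714]
ee_rot: [3.14, 0.003, -0.124]
force: [1.8, 1.5, 0.5]
width: 0.0006
gripper_force: 0.0
t: 25.5
eef_pos: [0.4721, 0.2087, 0.2021]
ee_rot: [-3.141, -0.0, -0.122]
force: [1.8, -0.5, -0.9]
width: 0.0003
gripper_force: 0.0
(600, 795, 3)
```

View pics/v7.png

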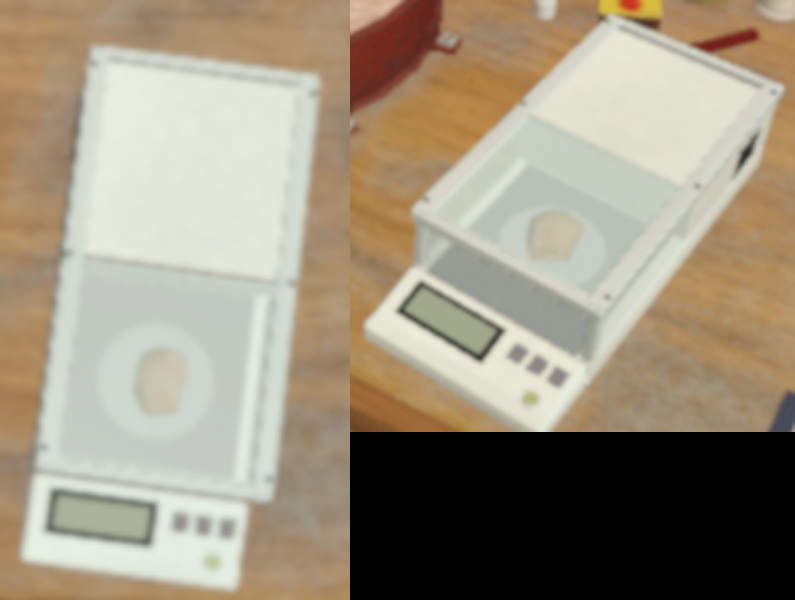

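The glass is shut over the stone, which sits mid-pan (stone (161,381), pan (155,381), partly parallax). No gap shows at the front bar, and the arm is clear.

```bash
python3 -c "
from station import arm
print(arm.job_done())"
```

```text
the job is handed in; nothing more can be done
None
```

The stone is on the middle of the pan with the top glass slid fully shut over it, and the job was handed in at about 26 s; no verdict came back, and the fingertips skidded about 11 mm on the glass at the start of closing, before I pressed harder.

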